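# Clamp a flow-cell cassette in a screw clamp

## Robot

A 6-joint arm with a two-finger parallel gripper is mounted at the origin on a cart in front of the work surface, level with it; the furniture and walls round the work are solid. World frame = base frame: x ahead of the robot, y to its left, z up, the work surface at z = 0. Lengths are in m, angles in rad, forces in N, time in s.
With the tool pointing down it reaches from about 0.35 to 1 m from the base axis. Payload 7.1 kg.
Tool frame: the origin (TCP) lies between the finger pads; the fingertips stand 14 mm ahead of it and the grasp point (between the pads) lies 5 mm behind it; z points along the fingers, y is the line along which they close (so a half turn about z gives the same grasp; the last joint's range is limited). The gripper opens to 85 mm and grips with 20 to 120 N. Pads are 22 mm wide; open, the fingers measure 114 mm over their backs; the gripper's body (76 mm by 85 mm) begins 54 mm behind the grasp point. The pads swing forward as they close: fully open they stand 13 mm farther back than shut.
Start: joints at [1.311, 0.423, 1.63, -0, 1.089, -0.019], TCP at [0.149, 0.607, 0.218] pointing down, gripper open.
Joint ranges: [-3, 3], [-0.9, 2.11], [0.09, 2.58], [-1.31, 4.45], [0.11, 2.69], [-2.54, 2.54]. Speed limits (rad/s): [2.39, 2.39, 3.01, 3.14, 3.14, 3.14].

## Interface

Orientations are given as a unit quaternion [w, x, y, z].
In Python, from station import manip, viewer, job_done gives the robot as it stands. The module is installed in compiled form; this text tells all that it offers.
- The arm moves only by the tool send_rows, never from a script. Its argument "commands" is a list that holds one entry, the list of rows, each a list of 7 numbers: the turn, a rotation vector about the tool's x, y, z in degrees, then the shift along the tool's x, y, z in mm, then the opening, from 0 (shut) to 1 (fully open). A call has 1 to 8 rows; each row shifts and turns the commanded pose from where the row before left it, along the tool's axes as they then stand; what a row does not reach is not made up. A row lasts 1/8 s, in which the tool goes at most 62.5 mm and 10.7 degrees, less where a joint would pass 70% of its speed; a pose out of reach is approached as far as the arm can. A call is refused whole if a number of a shift passes 62.5 or a number of a turn 10.7, either way. A call with a gripper value outside its range is refused whole. The fingers move at their own pace and stop on an object; "squeeze" is the grip in N (left out, the last holds). Time passes only in rows, so rows that do not move let the fingers close. It gives the time, the measured TCP pose, the force, the opening and the grip force at its end, in the units of the state.
- manip.state(): the state, without advancing time (a new reading comes with each control period).
- viewer.snapshot(name): name is "scene" or "top" or "wrist"; returns a dict with "frame" (400x640x3 uint8, red, green, blue), "camera_matrix" (3x3 intrinsics, pixels), "xyz" and "rotation" of the camera in the world; the wrist camera has in their place "mount" (4x4, takes a point from camera to tool coordinates, whose origin is the TCP and whose axes are the flange's). Camera axes: x right, y down, z forward; pixel columns grow to the right and rows downward; lengths in m; the calibration is good to about 2 mm. A picture is of the moment at which its call begins: read the wrist's pose just before it. There is no depth.
- job_done(): hands the job in; it is judged then, once.
The state is a dict: "time": time; "joint_positions": joint angles; "joint_vel": joint speeds; "joint_torque": joint torques, N m; "position": TCP position; "orientation": TCP orientation; "contact_force": force on the tool from outside, world axes, zero at the start; "torque": the same for the moment, N m; "grip_width": opening from 0.0 (shut) to 1.0 (fully open); "finger_force": force on a finger pad.
Only numpy, scipy, OpenCV 4.12 (cv2) and the standard library are available. Lean on these libraries where they do the work, as an engineer would, in place of code of your own. Each camera call takes 0.05 s, during which the arm holds its last target. There are 200 camera calls.

## Task

Slide the flow-cell cassette along the bed of the screw clamp until it is fully home against the column, then turn the T-handle clockwise until the rising resistance shows that the cassette is firmly clamped, and let go. The cassette has a glass window: stop at firm, do not overtighten, and leave the other things on the worktop where they are.

Things in the scene. Friction and masses are not known exactly. Their poses are not given: they have to be found in the camera images.
- clamp_bed: Bed of the bench screw clamp, fixed: grey plate 285 long (x), 96 wide, 18 high, with two steel guide rails along x, 44 apart inside, 12 high above the plate. Origin on its underside straight below the screw axis; x points along the rails from the open end (200 before the origin) to the column; z up.
- stop (a point): Middle of the column face that stops the cassette, 30 to 34 above the worktop, axes as the bed's. The grey column (56 wide) stands at the closed end of the rails. Its arm, 44 wide, reaches back over the rails, 83 to 119 above the worktop, to 27 before the screw axis, and carries the screw.
- handle_grip (a point): Centre of the crossbar of the steel T-handle above the arm, on the vertical screw axis, 168 to 172 above the worktop. The bar lies level along this point's x axis, 87 long, 10 thick (the width to pinch, along y), 12 high, with 15 mm end balls, on a 10 thick stem that is clear for 32 below the bar. It only turns; it does not rise or sink.
- t_handle (a joint): T-handle angle, rad, grows clockwise seen from above (tightening, 3.8 mm of travel per rad). The first 0.5 to 2.3 rad turn free against constant friction (0.34 N m; a tool held still reads less). Then a sprung nose bears on the cassette, torque climbing 0.2 N m per rad. Firm: about 0.2 N m above free, read alike (50 N clamping); 0.32 above cracks the glass. It stays where it is left.
- lug (a point): Point in the steel lug that stands upright at the front end of the cassette: 13 below the lug's top (50 above the cassette's underside), in the middle of its 10 thickness (x) and 32 width (y). The lug's front face, towards the open end of the bed, is 5 before this point. The x axis points along the cassette to the column.
- tail (a point): Middle of the cassette's far end face, 12 above its underside. The cassette is a metal block 120 x 40 x 24 (130 long with the lug), 0.6 kg, two metal plates with a window between, lying loose between the rails. It is home when this face lies against the column: this point then meets the stop point, 0 to 4 below it.
- cassette: The same cassette; origin on its underside, 103 beyond the lug's middle and 22 before the far end face, so under the screw axis when the cassette is home. x points to the column, z up.
- wash_beaker: Glass beaker, 71 wide, 92 high, bystander; origin under its centre.
- parafilm_roll: White roll of sealing film standing on end, 62 wide, 50 high, bystander; origin under its centre.
- timer: White bench timer, 68 x 68 x 21, bystander; origin under its centre.

How it is judged:
On the way, in this order (a step that is already met when the one before it is completed fails the run):
1. the cassette is pushed home: its far end within 2.5 mm of the column, not yet clamped (x of tail in the frame of stop above -0.0025 m and contact force between cassette and clamp_bed below 25 N), for 0.2 s.
2. the screw clamps the home cassette with 25 to 85 N, the fingers off the cassette (x of tail in the frame of stop above -0.0025 m and contact force between cassette and clamp_bed above 31 N and contact force between the fingers and cassette below 0.5 N), for 0.2 s.
At the end, for the whole second after the job is handed in: The cassette is home (far end within 2.5 mm of the column) and clamped by the screw with about 25 to 85 N (31 to 91 N between cassette and bed, its weight included), at rest, the handle let go (x of tail in the frame of stop above -0.0025 m and contact force between cassette and clamp_bed between 31 and 91 N and velocity of joint t_handle below 0.05 rad/s and linear speed of cassette below 0.01 m/s); the robot touches nothing.
It fails at once if the cassette is overtightened or pressed down: more than 91 N between it and the bed (about 85 N of clamping) (contact force between cassette and clamp_bed above 91 N).
It fails at once if a bystander is moved by more than 20 mm (distance of any of wash_beaker, parafilm_roll, timer from where it was at the start of the episode above 0.02 m).
It also fails if it takes over 72 s, if anything falls off the work surface, if the arm or the gripper's body presses on something with over 40 N, if the wrist force passes 120 N, or if a joint passes its speed limit or range.

## Working session

There is one attempt and no reset: what is moved stays moved. The work goes in short steps, Python scripts to look and compute and a tool call to move; the robot and the scene stay as the last step left them, time stands still between calls to the robot, and variables do not carry over. Pictures are saved under pics/ and viewed, at most 11 in all, crops included, and the job is handed in when it is done.

Besides the shell and the picture viewer there is one more tool, called after ">>>" as name([rows], argument=value, ...), one row to a line, values as JSON. send_rows: Moves the arm, as the interface text tells. Its arguments: {"type":"object","properties":{"commands":{"type":"array","items":{"type":"array","items":{"type":"array","items":{"type":"number"}}}},"squeeze":{"type":"number"}},"required":["commands"]}

```bash
mkdir -p pics
cat > h.py <<'E'
import numpy as np, cv2
from scipy.spatial.transform import Rotation as R
from station import manip, viewer, job_done
def snap(n, f):
    s=manip.state(); d=viewer.snapshot(n)
    cv2.imwrite('pics/'+f+'.png', d['frame'][:,:,::-1])
    K=np.array(d['camera_matrix'])
    if n=='wrist':
        q=s['orientation']; Rt=R.from_quat([q[1],q[2],q[3],q[0]]).as_matrix(); M=np.array(d['mount'])
        Rc=Rt@M[:3,:3]; p=np.array(s['position'])+Rt@M[:3,3]
    else: Rc=np.array(d['rotation']); p=np.array(d['xyz']);
    if Rc.shape!=(3,3): print('rot',Rc)
    np.savez('pics/'+f+'.npz',K=K,R=Rc,p=p)
def ray(f,u,v):
    c=np.load('pics/'+f+'.npz'); d=c['R']@np.linalg.inv(c['K'])@[u,v,1]; return c['p'],d/np.linalg.norm(d)
def atz(f,u,v,z):
    p,d=ray(f,u,v); return p+d*(z-p[2])/d[2]
def tri(*obs):
    A=np.zeros((3,3));b=np.zeros(3)
    for o in obs:
        p,d=ray(*o);P=np.eye(3)-np.outer(d,d);A+=P;b+=P@p
    x=np.linalg.solve(A,b)
    return x,[np.linalg.norm((np.eye(3)-np.outer(ray(*o)[1],ray(*o)[1]))@(x-ray(*o)[0])) for o in obs]
def st():
    s=manip.state()
    for k in s: print(k,np.round(s[k],4))
E
python3 - <<'E'
from h import *
for n in('scene','top'): snap(n,n+'0'); c=np.load(f'pics/{n}0.npz'); print(c['K'],c['R'],c['p'])
st()
E
```

```text
rot [-0.4204828   0.78625445 -0.39931109  0.21342167]
[[367.22416933   0.         318.86147197]
 [  0.         367.22416933 199.46140286]
 [  0.           0.           1.        ]] [-0.4204828   0.78625445 -0.39931109  0.21342167] [-0.24632551 -0.68996097  0.74575189]
rot [ 0.06118115 -0.70291591  0.70585773 -0.06269735]
[[422.386057     0.         317.0566005 ]
 [  0.         422.386057   209.73162811]
 [  0.           0.           1.        ]] [ 0.06118115 -0.70291591  0.70585773 -0.06269735] [ 0.3342347  -0.12990079  1.21331854]
time 0.1
joint_positions [ 1.311   0.4238  1.6306  0.      1.0886 -0.019 ]
joint_vel [-0.0001 -0.0009  0.      0.0008  0.0007 -0.0026]
joint_torque [-6.00000e-04 -5.58424e+01 -2.82447e+01 -0.00000e+00  3.00000e-03
  0.00000e+00]
position [0.1489 0.6065 0.2169]
orientation [-1.000e-04  1.201e-01  9.928e-01 -7.000e-04]
contact_force [ 0.0779  0.3574 -0.2412]
torque [ 0.0202 -0.0778 -0.0223]
finger_force 0.0
grip_width 1.0009
```

View pics/scene0.png

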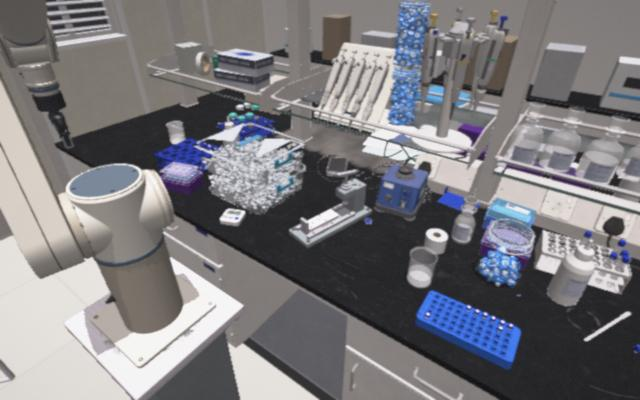

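View pics/top0.png

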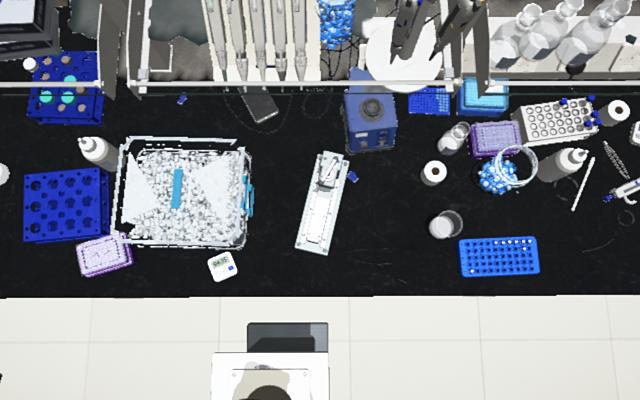

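The clamp is in the scene view at about (335,210) and in the top view at about (322,200), with its column at the far end. I'll enlarge both.

```bash
sed -i "s/    if Rc.shape!=(3,3).*/    if Rc.shape!=(3,3): Rc=R.from_quat(Rc[[1,2,3,0]]).as_matrix()/" h.py
python3 - <<'E'
from h import *
for n in('scene','top'): snap(n,n+'0')
a=cv2.imread('pics/scene0.png')[165:255,280:380]; b=cv2.imread('pics/top0.png')[145:260,285:360]
a=cv2.resize(a,None,fx=4.5,fy=4.5,interpolation=2);b=cv2.resize(b,None,fx=4.5,fy=4.5,interpolation=2)
o=np.zeros((520,800,3),np.uint8);o[:a.shape[0],:450]=a;o[:b.shape[0],455:455+b.shape[1]]=b
cv2.imwrite('pics/crop.png',o)
E
```

```text
(no output)
```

View pics/crop.png

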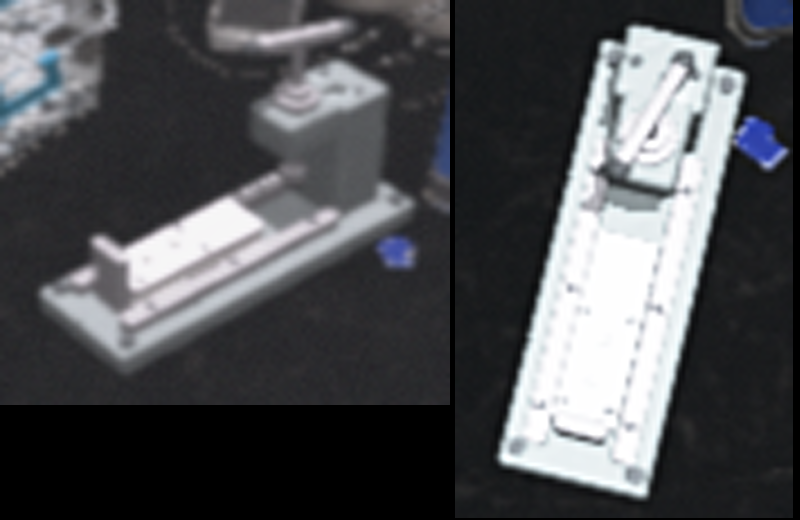

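Run:
```python
from h import *
np.set_printoptions(precision=4,suppress=True)
T=lambda x,y:('top0',285+(x-455)/4.5-.4,145+y/4.5-.4)
S=lambda x,y:('scene0',280+x/4.5-.4,165+y/4.5-.4)
c=[atz(*T(*p),.018) for p in((501,463),(646,496),(745,75),(605,40))]
print(np.array(c)); 
f=(c[0]+c[1])/2;g=(c[2]+c[3])/2;d=(g-f)/np.linalg.norm(g-f);print('len',np.linalg.norm(g-f),np.linalg.norm(c[0]-c[1]),'yaw',np.degrees(np.arctan2(d[1],d[0])),'origin',f+d*.2)
print('bedcorner tri',tri(T(646,496),S(122,368)),tri(T(501,463),S(42,293)))
print('lugtop',tri(T(578,428),S(111,251)),atz(*T(578,428),.081))
A=tri(T(687,62),S(345,24));B=tri(T(615,170),S(264,42));print('handle',A,B,(A[0]+B[0])/2)
print(atz(*T(687,62),.17),atz(*T(615,170),.17))
for n,u,v,z in(('top0',222,266,.02),('top0',433,172,.05),('top0',445,225,.05)):print(atz(n,u,v,z))
```

```text
[[ 0.4379 -0.0696  0.018 ]
 [ 0.4168 -0.1605  0.018 ]
 [ 0.6901 -0.2274  0.018 ]
 [ 0.7142 -0.1362  0.018 ]]
len 0.2828288050438918 0.09338880948919605 yaw -13.655790503008985 origin [ 0.6217 -0.1623  0.018 ]
bedcorner tri (array([ 0.417 , -0.1603,  0.0083]), [np.float64(0.0007153805300239907), np.float64(0.0007153805300239522)]) (array([ 0.4386, -0.0701,  0.0165]), [np.float64(0.0009031583371892645), np.float64(0.0009031583371893465)])
lugtop (array([ 0.4557, -0.1195,  0.0651]), [np.float64(0.0013704712122423338), np.float64(0.0013704712122422243)]) [ 0.4531 -0.1186  0.081 ]
handle (array([ 0.6511, -0.1817,  0.1748]), [np.float64(0.00017247680191804571), np.float64(0.00017247680191799026)]) (array([ 0.5923, -0.1451,  0.1739]), [np.float64(0.0056957527238944), np.float64(0.005695752723894375)]) [ 0.6217 -0.1634  0.1744]
[ 0.6527 -0.1821  0.17  ] [ 0.5896 -0.1407  0.17  ]
[0.3867 0.1341 0.02  ]
[ 0.648 -0.463  0.05 ]
[ 0.4959 -0.4884  0.05  ]
```

The clamp origin is near (0.622, -0.162) with yaw about -13.6°. The lug sits about 174 mm before the axis, so the push is about 71 mm. The tool's -x is already along bed x. The bar lies at about -33°. I'm moving to above the push start and shutting the fingers on the way.

>>> send_rows([
  [[0,0,0,-31,-45.4,0,1],[0,0,0,-31,-45.4,0,1],[0,0,0,-31,-45.4,0,1],[0,0,0,-31,-45.4,0,1],[0,0,0,-31,-45.4,0,1],[0,0,0,-31,-45.4,0,1],[0,0,0,-31,-45.4,0,1],[0,0,0,-31,-45.4,0,1]],
])

```text
time: 1.2
position: [0.3036, 0.1936, 0.2178]
orientation: [0.0, 0.12, 0.993, 0.0]
contact_force: [1.5, 0.2, 0.3]
grip_width: 0.998
finger_force: 0.0
```

>>> send_rows([
  [[0,0,0,-31,-45.4,0,0],[0,0,0,-31,-45.4,0,0],[0,0,0,-31,-45.4,0,0],[0,0,0,-31,-45.4,0,0],[0,0,0,-31,-45.4,0,0],[0,0,0,-31,-45.4,0,0],[0,0,0,0,0,0,0],[0,0,0,0,0,0,0]],
])

```text
time: 2.2
position: [0.4183, -0.1136, 0.2173]
orientation: [-0.001, 0.121, 0.993, 0.0]
contact_force: [-0.5, 0.0, -0.1]
grip_width: -0.004
finger_force: 0.0
```

Run:
```python
from h import *
snap('wrist','w1'); st()
a=cv2.imread('pics/w1.png'); cv2.imwrite('pics/w1b.png',cv2.resize(a,(800,500)))
```

```text
time 2.25
joint_positions [-2.9180e-01  1.3770e-01  2.0341e+00  2.0000e-04  9.7090e-01 -1.6221e+00]
joint_vel [ 0.0183 -0.0086  0.0044 -0.0023 -0.002  -0.0023]
joint_torque [-7.83200e-01 -3.43668e+01 -2.59370e+01 -2.93000e-02 -2.90000e-02
 -1.90000e-03]
position [ 0.4182 -0.1131  0.2173]
orientation [-5.000e-04  1.200e-01  9.928e-01  2.000e-04]
contact_force [-0.7666 -0.054   0.0863]
torque [0.002  0.0032 0.0074]
finger_force 0.0
grip_width -0.0017
```

View pics/w1b.png

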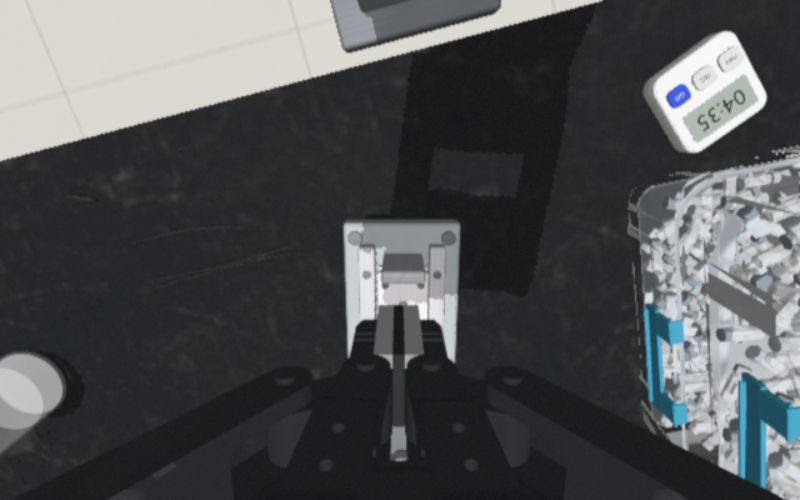

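The wrist view shows the lug at (403,265), the bed's front edge from (345,220) to (460,220), and the shut fingers lined up with the lug. I'll work out positions.

Run:
```python
from h import *
np.set_printoptions(precision=4,suppress=True)
W=lambda x,y:('w1',x/1.25-.1,y/1.25-.1)
d=np.array([.9715,-.237,0]);n=np.array([.237,.9715,0]);t=np.array([.4182,-.1131,0])
for p in((403,253),(403,270),(385,253),(423,253)):
    for z in(.081,.055):
        x=atz(*W(*p),z);print(p,z,x,'rel tcp along,side',(x-t)@d,(x-t)@n)
for p in((345,221),(460,221)):
    x=atz(*W(*p),.018);print(x,(x-t)@d,(x-t)@n)
c=np.load('pics/w1.npz');print(c['p'],c['R'][:,2])
T=('top0',285+(578-455)/4.5-.4,145+428/4.5-.4)
print(tri(T,W(403,262)))
```

```text
(403, 253) 0.081 [ 0.4335 -0.1144  0.081 ] rel tcp along,side 0.01516658786080387 0.002388733812637121
(403, 253) 0.055 [ 0.4408 -0.1159  0.055 ] rel tcp along,side 0.022626799574548058 0.0026624319446222912
(403, 270) 0.081 [ 0.4453 -0.1172  0.081 ] rel tcp along,side 0.027301203204814477 0.0024084248294613487
(403, 270) 0.055 [ 0.4537 -0.119   0.055 ] rel tcp along,side 0.03583947010703676 0.002683872337281856
(385, 253) 0.081 [ 0.4306 -0.1262  0.081 ] rel tcp along,side 0.015151965260882142 -0.009830180234692166
(385, 253) 0.055 [ 0.4376 -0.1288  0.055 ] rel tcp along,side 0.02261087788361544 -0.010642026498870505
(423, 253) 0.081 [ 0.4367 -0.1012  0.081 ] rel tcp along,side 0.015182834868890589 0.01596503326696474
(423, 253) 0.055 [ 0.4443 -0.1015  0.055 ] rel tcp along,side 0.022644489988203814 0.017444867700113675
[ 0.4139 -0.1572  0.018 ] 0.0062625781956551696 -0.04390043849662436
[ 0.436  -0.0669  0.018 ] 0.006375478645794951 0.04910540287458304
[ 0.3512 -0.0975  0.3737] [ 0.2621 -0.0645 -0.9629]
(array([ 0.4595, -0.119 ,  0.0168]), [np.float64(0.001019362733363492), np.float64(0.0010193627333634902)])
```

The lug's front face is about 27 mm ahead of the TCP, leaving 16 mm of finger clearance, with a 2.5 mm side offset. I'll lower and approach.

>>> send_rows([
  [[0,0,0,0,2.5,52,0],[0,0,0,0,0,52,0],[0,0,0,0,0,40,0],[0,0,0,0,0,13,0],[0,0,0,0,0,0,0],[0,0,0,-5,0,0,0],[0,0,0,-6,0,0,0],[0,0,0,-6,0,0,0]],
])

```text
time: 3.25
position: [0.4373, -0.1158, 0.0615]
orientation: [0.001, 0.12, 0.993, -0.0]
contact_force: [0.1, 0.5, -0.2]
grip_width: 0.003
finger_force: 0.0
```

>>> send_rows([
  [[0,0,0,-8,0,0,0],[0,0,0,-8,0,0,0],[0,0,0,-8,0,0,0],[0,0,0,-8,0,0,0],[0,0,0,-8,0,0,0],[0,0,0,-6,0,0,0],[0,0,0,-4,0,0,0],[0,0,0,-2,0,0,0]],
])

```text
time: 4.25
position: [0.4866, -0.1278, 0.0606]
orientation: [-0.0, 0.12, 0.993, 0.0]
contact_force: [0.1, -0.1, -0.2]
grip_width: -0.001
finger_force: 0.0
```

>>> send_rows([
  [[0,0,0,-2,0,0,0],[0,0,0,-2,0,0,0],[0,0,0,-2,0,0,0],[0,0,0,-2,0,0,0],[0,0,0,-2,0,0,0],[0,0,0,-2,0,0,0]],
])

```text
time: 5.0
position: [0.4983, -0.1307, 0.0606]
orientation: [-0.0, 0.12, 0.993, -0.0]
contact_force: [0.6, 0.0, -0.5]
grip_width: -0.0
finger_force: 0.0
```

Run:
```python
from h import *
snap('wrist','w2'); snap('scene','s2'); st()
a=cv2.imread('pics/w2.png')[180:380,220:420]; b=cv2.imread('pics/s2.png')[165:255,280:380]
o=np.hstack([cv2.resize(a,(400,400)),cv2.resize(b,(400,360),interpolation=2)[:, :].copy() if 0 else cv2.copyMakeBorder(cv2.resize(b,(400,360),interpolation=2),0,40,0,0,0)])
cv2.imwrite('pics/c2.png',o)
```

```text
time 5.1
joint_positions [-0.2796  0.5104  1.962  -0.      0.669  -1.6096]
joint_vel [ 0.0017  0.0006  0.0038 -0.0009 -0.001  -0.001 ]
joint_torque [ 2.80000e-03 -4.98543e+01 -1.72384e+01  3.00000e-04  1.28000e-02
  1.30000e-03]
position [ 0.4985 -0.1308  0.0606]
orientation [ 1.000e-04  1.201e-01  9.928e-01 -0.000e+00]
contact_force [ 0.5531 -0.1345 -0.554 ]
torque [0.0043 0.0022 0.0506]
finger_force 0.0
grip_width 0.0004
```

View pics/c2.png

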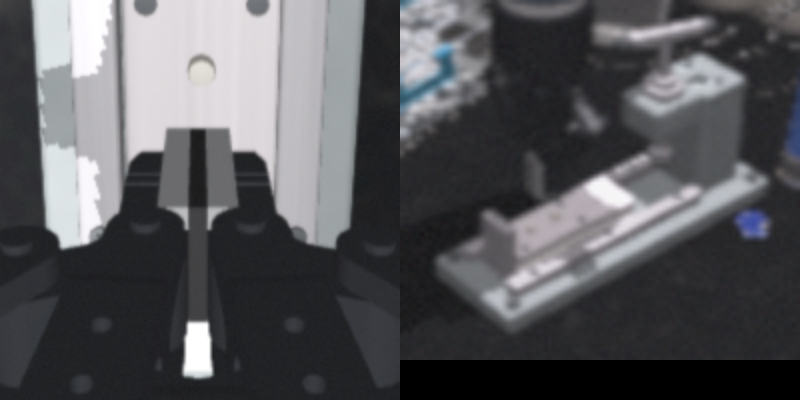

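Run:
```python
from h import *
def proj(f,X):
    c=np.load(f'pics/{f}.npz');q=c['K']@(c['R'].T@(np.array(X)-c['p']));return q[:2]/q[2]
for X in((.4985,-.1308,.0606),(.4985,-.1308,.0466),(.4534,-.121,.081),(.4534,-.121,.042),(.622,-.162,.17)):
    u=proj('s2',X);w=proj('w2',X);print(X,u,'crop',(u-[280,165])*4+[400,0],'w',w,(w-[220,180])*2)
snap('top','t2');
a=cv2.imread('pics/s2.png')[120:260,220:400];b=cv2.imread('pics/w2.png')
cv2.imwrite('pics/c3.png',np.hstack([cv2.resize(a,(400,311),interpolation=2),cv2.copyMakeBorder(cv2.resize(b,(400,250)),0,61,0,0,0)]))
```

```text
(0.4985, -0.1308, 0.0606) [315.08405402 216.21174137] crop [540.33621608 204.84696546] w [319.04803469 251.96116621] [198.09606939 143.92233242]
(0.4985, -0.1308, 0.0466) [315.11019154 219.7769813 ] crop [540.44076617 219.10792518] w [319.01931311 240.68704709] [198.03862622 121.37409418]
(0.4534, -0.121, 0.081) [303.62090021 216.77924237] crop [494.48360082 207.11696948] w [316.07230026 162.38646137] [192.14460051 -35.22707726]
(0.4534, -0.121, 0.042) [303.91297304 226.89988435] crop [495.65189216 247.59953742] w [316.62811084 148.77788828] [193.25622168 -62.44422344]
(0.622, -0.162, 0.17) [346.09269679 173.07981914] crop [664.37078714  32.31927655] w [315.57727582 843.80654807] [ 191.15455164 1327.61309614]
```

View pics/c3.png

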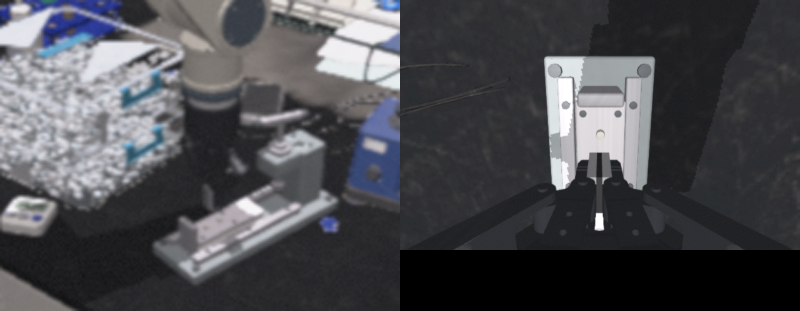

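The fingers passed over the lug without touching, and the cassette is still where it was. By triangulation the lug's top is at about 66 mm ("50 above the underside" is the top), so I must go lower. I'll lift, go back, descend to TCP z of about 0.048 and push again.

>>> send_rows([
  [[0,0,0,0,0,-45,0],[0,0,0,45,0,0,0],[0,0,0,46,0,0,0],[0,0,0,0,0,0,0],[0,0,0,0,0,40,0],[0,0,0,0,0,17,0],[0,0,0,0,0,0,0],[0,0,0,-5,0,0,0]],
])

```text
time: 6.15
position: [0.4153, -0.1103, 0.049]
orientation: [0.0, 0.12, 0.993, -0.0]
contact_force: [-0.2, -0.2, -0.1]
grip_width: 0.0
finger_force: 0.0
```

>>> send_rows([
  [[0,0,0,-6,0,0,0],[0,0,0,-6,0,0,0],[0,0,0,-6,0,0,0],[0,0,0,-6,0,0,0],[0,0,0,-6,0,0,0],[0,0,0,-6,0,0,0],[0,0,0,-6,0,0,0]],
])

```text
time: 7.02
position: [0.4535, -0.1196, 0.0482]
orientation: [-0.002, 0.12, 0.993, 0.0]
contact_force: [-5.1, 2.2, 4.5]
grip_width: -0.002
finger_force: 2.8
```

Run:
```python
from h import *
snap('wrist','w3'); snap('scene','s3'); st()
a=cv2.imread('pics/s3.png')[165:255,280:380];b=cv2.imread('pics/w3.png')
cv2.imwrite('pics/c4.png',np.hstack([cv2.resize(a,(400,360),interpolation=2),cv2.copyMakeBorder(cv2.resize(b[50:350,150:490],(400,353)),0,7,0,0,0)]))
```

```text
time 7.125
joint_positions [-0.2833  0.4909  2.0604 -0.      0.5918 -1.6133]
joint_vel [-0.0008 -0.0008  0.007   0.0006 -0.0168 -0.0013]
joint_torque [ 2.69000e-02 -4.73036e+01 -1.64921e+01  1.40000e-02 -4.71900e-01
  5.40000e-03]
position [ 0.455  -0.1201  0.0483]
orientation [-8.000e-04  1.201e-01  9.928e-01  1.000e-04]
contact_force [-1.4657  0.4187 -0.2316]
torque [ 0.0849  0.3639 -0.0431]
finger_force 0.9951
grip_width 0.0031
```

View pics/c4.png

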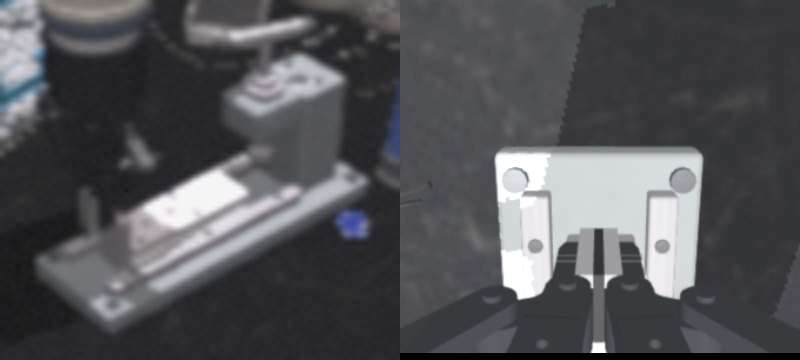

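The fingers are now behind the lug and pushing at about 5 N. I'll continue.

>>> send_rows([
  [[0,0,0,-5,0,0,0],[0,0,0,-5,0,0,0],[0,0,0,-5,0,0,0],[0,0,0,-5,0,0,0],[0,0,0,-5,0,0,0],[0,0,0,-5,0,0,0],[0,0,0,-4,0,0,0],[0,0,0,-3,0,0,0]],
])

```text
time: 8.12
position: [0.4916, -0.1291, 0.0486]
orientation: [-0.0, 0.12, 0.993, -0.0]
contact_force: [-2.1, 1.2, -1.4]
grip_width: -0.001
finger_force: 1.2
```

>>> send_rows([
  [[0,0,0,-2,0,0,0],[0,0,0,-2,0,0,0],[0,0,0,-2,0,0,0]],
])

```text
time: 8.5
position: [0.4972, -0.1305, 0.0486]
orientation: [-0.0, 0.12, 0.993, 0.0]
contact_force: [-2.2, 1.1, -0.3]
grip_width: -0.002
finger_force: 1.2
```

>>> send_rows([
  [[0,0,0,-2,0,0,0],[0,0,0,-2,0,0,0]],
])

```text
time: 8.75
position: [0.5012, -0.1315, 0.0486]
orientation: [-0.0, 0.12, 0.993, -0.0]
contact_force: [-2.4, 1.0, -1.8]
grip_width: -0.003
finger_force: 1.2
```

>>> send_rows([
  [[0,0,0,-2,0,0,0],[0,0,0,-1.5,0,0,0]],
])

```text
time: 9.0
position: [0.5047, -0.1323, 0.0486]
orientation: [0.0, 0.12, 0.993, -0.0]
contact_force: [-2.1, 1.0, -1.7]
grip_width: -0.005
finger_force: 1.2
```

>>> send_rows([
  [[0,0,0,-1.5,0,0,0],[0,0,0,-1,0,0,0]],
])

```text
time: 9.25
position: [0.5055, -0.1325, 0.0485]
orientation: [-0.002, 0.12, 0.993, 0.0]
contact_force: [-8.6, 2.9, 4.3]
grip_width: -0.002
finger_force: 4.1
```

>>> send_rows([
  [[0,0,0,-1,0,0,0],[0,0,0,-1,0,0,0]],
])

```text
time: 9.5
position: [0.5056, -0.1325, 0.0484]
orientation: [-0.003, 0.12, 0.993, 0.0]
contact_force: [-14.2, 3.3, 11.0]
grip_width: 0.001
finger_force: 6.9
```

The force rose to 14 N and the tool stopped at s = -121 mm, where home was expected. I'll back off and rise, and check where the shelf edge is before moving over the handle.

>>> send_rows([
  [[0,0,0,3,0,0,0],[0,0,0,4,0,0,0],[0,0,0,10,0,0,0],[0,0,0,12,0,-10,0],[0,0,0,0,0,-50,0.4],[0,0,0,0,0,-50,0.4],[0,0,0,0,0,-50,0.4],[0,0,0,0,0,-30,0.4]],
])

```text
time: 10.5
position: [0.4809, -0.1265, 0.2419]
orientation: [0.002, 0.12, 0.993, -0.0]
contact_force: [0.6, -0.6, -0.7]
grip_width: 0.399
finger_force: 0.0
```

Run:
```python
from h import *
for n,k in(('top','t4'),('scene','s4'),('wrist','w4')): snap(n,k)
print(tri(('top0',485,90),('scene0',475,157)),tri(('top0',148,90),('scene0',282,104)))
st()
a=cv2.imread('pics/s4.png')[70:250,240:440];b=cv2.imread('pics/t4.png')[80:260,240:440]
cv2.imwrite('pics/c5.png',np.hstack([cv2.resize(x,(400,360),interpolation=2) for x in(a,b)]))
```

```text
(array([ 0.77394027, -0.51214396,  0.27839126]), [np.float64(0.019464530488059874), np.float64(0.019464530488059736)]) (array([0.80724567, 0.27102314, 0.25281512]), [np.float64(0.008347952252031847), np.float64(0.008347952252031806)])
time 10.65
joint_positions [-0.2811  0.2037  1.8878 -0.      1.0456 -1.6111]
joint_vel [-0.0015  0.0445  0.0378 -0.0002 -0.0133 -0.0022]
joint_torque [ 8.60000e-03 -4.28253e+01 -2.87756e+01  3.00000e-04  1.37900e-01
 -1.00000e-04]
position [ 0.4812 -0.1266  0.2407]
orientation [ 2.200e-03  1.201e-01  9.928e-01 -4.000e-04]
contact_force [-0.189   1.3463  0.41  ]
torque [-0.0269  0.0319  0.0155]
finger_force 0.0
grip_width 0.4009
```

View pics/c5.png

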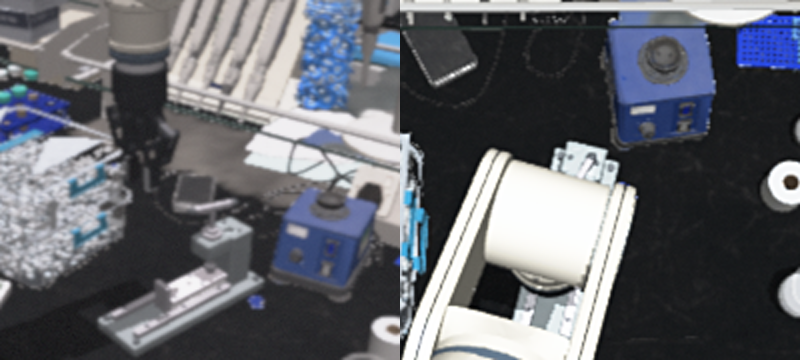

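The cassette is home against the column. The shelf edge is at x≈0.78, z≈0.26, clear of the work. Next I check the fingertip height at pixel (316,165) and move over the handle.

Run:
```python
from h import *
def proj(f,X):
    c=np.load(f'pics/{f}.npz');q=c['K']@(c['R'].T@(np.array(X)-c['p']));return q[:2]/q[2]
t=np.array([.4812,-.1266,0]);n=np.array([.237,.9715,0])
for z in(.2407,.2267,.2507,.262):
  print(z,[((proj('s4',t+n*k+[0,0,z])-[240,70])*2).round() for k in(-.02,0,.02)])
```

```text
0.2407 [array([149., 200.]), array([140., 195.]), array([131., 190.])]
0.2267 [array([149., 209.]), array([140., 204.]), array([131., 199.])]
0.2507 [array([149., 194.]), array([140., 189.]), array([131., 184.])]
0.262 [array([149., 187.]), array([140., 182.]), array([131., 177.])]
```

>>> send_rows([
  [[0,0,9.6,-40,-0.5,0,0.4],[0,0,9.6,-40,-7,0,0.4],[0,0,0,-40,-14,0,0.4],[0,0,0,0,0,0,0.4]],
])

```text
time: 11.15
position: [0.5796, -0.1937, 0.2367]
orientation: [-0.001, 0.285, 0.959, -0.0]
contact_force: [0.3, 1.0, -0.3]
grip_width: 0.401
finger_force: 0.0
```

The observed fingertips are about 15–20 mm higher than nominal, which agrees with passing over the lug. So I'll grip with TCP z ≈ 0.148. First I correct the xy over the handle, then look.

>>> send_rows([
  [[0,0,0,-9,25,0,0.4],[0,0,0,-9,24,0,0.4],[0,0,0,0,0,0,0.4]],
])

```text
time: 11.52
position: [0.6226, -0.1584, 0.2384]
orientation: [0.0, 0.282, 0.959, 0.0]
contact_force: [0.4, 0.4, -0.3]
grip_width: 0.4
finger_force: 0.0
```

Run:
```python
from h import *
for n,k in(('wrist','w5'),('scene','s5')): snap(n,k)
st()
a=cv2.imread('pics/s5.png')[100:240,270:410];b=cv2.imread('pics/w5.png')[160:400,200:440]
cv2.imwrite('pics/c6.png',np.hstack([cv2.resize(x,(400,400),interpolation=2) for x in(a,b)]))
```

```text
time 11.625
joint_positions [-2.7020e-01  4.2600e-01  1.5736e+00 -2.0000e-04  1.1426e+00 -1.2669e+00]
joint_vel [-0.0199 -0.0071  0.0108  0.0015  0.0006 -0.0008]
joint_torque [ 5.51800e-01 -5.67698e+01 -2.96937e+01  4.11000e-02 -3.46000e-02
  2.39000e-02]
position [ 0.6212 -0.1597  0.2384]
orientation [-3.000e-04  2.831e-01  9.591e-01 -1.000e-04]
contact_force [ 0.0247 -0.2372  0.2281]
torque [-0.0018  0.0055 -0.0204]
finger_force 0.0
grip_width 0.3997
```

View pics/c6.png

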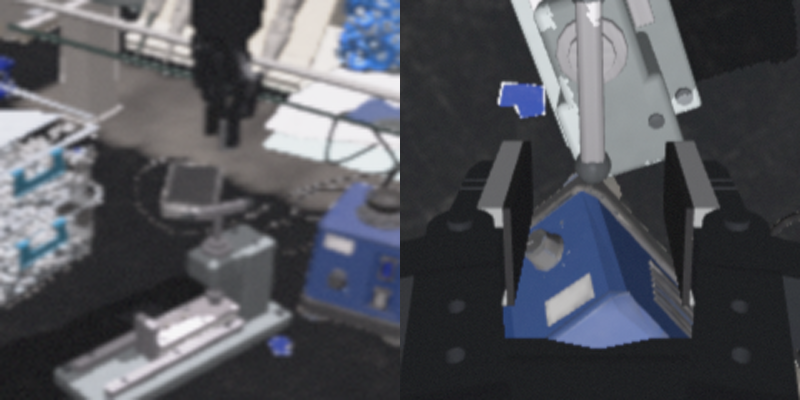

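Run:
```python
from h import *
np.set_printoptions(precision=4,suppress=True)
W=lambda x,y:('w5',200+(x-400)*.6,160+y*.6)
tx=R.from_quat([.2831,.9591,0,0]).as_matrix();t=np.array([.6212,-.1597,0])
for p in((593,168),(590,40),(592,100)):
    x=atz(*W(*p),.172);print(x,(x-t)@tx)
print('stem base collar',atz(*W(591,48),.122),(atz(*W(591,48),.122)-t)@tx)
print('box knob',tri(('top0',372,107),('scene0',405,166)))
```

```text
[ 0.652 -0.18   0.172] [-0.0369 -0.0003 -0.172 ]
[ 0.6066 -0.152   0.172 ] [ 0.0164 -0.0015 -0.172 ]
[ 0.6273 -0.1645  0.172 ] [-0.0077 -0.0007 -0.172 ]
stem base collar [ 0.6196 -0.1606  0.122 ] [ 0.0009 -0.0017 -0.122 ]
box knob (array([ 0.7996, -0.2812,  0.1552]), [np.float64(0.0015162553809230466), np.float64(0.001516255380922916)])
```

The bar is aligned with the tool to within about 1 mm, and the box is well clear. I'll descend and grip.

>>> send_rows([
  [[0,0,0,0.5,-1,30,0.4],[0,0,0,0,0,35,0.4],[0,0,0,0,0,25,0.4],[0,0,0,0,0,0,0.4]],
])

```text
time: 12.12
position: [0.6182, -0.1611, 0.1468]
orientation: [-0.002, 0.284, 0.959, -0.0]
contact_force: [0.7, 0.2, -0.8]
grip_width: 0.404
finger_force: 0.0
```

```bash
python3 -c "
from h import *
s=manip.state();print(s['torque'],s['contact_force'],s['position'])"
```

```text
[ 0.01717062 -0.0110625   0.03801308] [ 0.68724494  0.17187369 -0.79385512] [ 0.61822542 -0.16113754  0.14675701]
```

>>> send_rows([
  [[0,0,0,0,0,0,0],[0,0,0,0,0,0,0],[0,0,0,0,0,0,0],[0,0,0,0,0,0,0]],
], squeeze=50)

```text
time: 12.62
position: [0.6213, -0.1612, 0.1502]
orientation: [0.001, 0.284, 0.959, 0.0]
contact_force: [1.5, 4.7, 6.1]
grip_width: 0.099
finger_force: 52.5
```

Run:
```python
from h import *
st(); snap('scene','s6')
a=cv2.imread('pics/s6.png')[130:230,300:400]; cv2.imwrite('pics/c7.png',cv2.resize(a,(500,500),interpolation=2))
```

```text
time 12.625
joint_positions [-2.7280e-01  5.2410e-01  1.6389e+00  8.0000e-04  9.7590e-01 -1.2685e+00]
joint_vel [ 0.0008  0.0003 -0.0017 -0.0011 -0.0003  0.0008]
joint_torque [ -3.757  -55.2431 -23.528   -1.0945  -0.0765   0.2948]
position [ 0.6213 -0.1612  0.1502]
orientation [1.400e-03 2.838e-01 9.589e-01 4.000e-04]
contact_force [1.5427 4.706  6.0632]
torque [ 0.8538 -0.2082  0.2744]
finger_force 52.4942
grip_width 0.0993
```

View pics/c7.png

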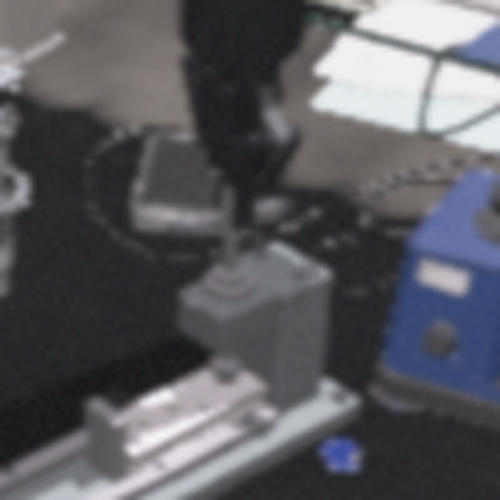

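The grip is on the bar (width 0.099, 52 N). I'll turn clockwise in 20° steps and read the torque each time.

>>> send_rows([
  [[0,0,5,0,0,0,0],[0,0,5,0,0,0,0],[0,0,5,0,0,0,0],[0,0,5,0,0,0,0]],
])

```text
time: 13.18
position: [0.6212, -0.1612, 0.1502]
orientation: [0.001, 0.447, 0.894, 0.0]
contact_force: [0.9, 4.5, 7.0]
grip_width: 0.093
finger_force: 52.6
```

```bash
cat > q.py <<'E'
from h import *
s=manip.state();q=s['orientation'];print('t',s['time'],'yaw',round(np.degrees(2*np.arctan2(q[2],q[1])),2),'tau',np.round(s['torque'],3),'F',np.round(s['contact_force'],1),'p',np.round(s['position'],4),'j6',round(s['joint_positions'][5],3),s['grip_width'])
E
python3 q.py
```

```text
t 13.175 yaw 126.87 tau [ 0.736 -0.065  0.361] F [0.9 4.5 7. ] p [ 0.6212 -0.1612  0.1502] j6 -0.917 0.09312684964872893
```

>>> send_rows([
  [[0,0,5,0,0,0,0],[0,0,5,0,0,0,0],[0,0,5,0,0,0,0],[0,0,5,0,0,0,0]],
])

```text
time: 13.68
position: [0.6211, -0.1613, 0.1502]
orientation: [0.001, 0.596, 0.803, 0.001]
contact_force: [0.9, 5.4, 6.5]
grip_width: 0.099
finger_force: 52.6
```

```bash
python3 q.py
```

```text
t 13.675 yaw 106.87 tau [ 0.745 -0.023  0.299] F [0.9 5.4 6.5] p [ 0.6211 -0.1613  0.1502] j6 -0.568 0.09903943137480928
```

>>> send_rows([
  [[0,0,5,0,0,0,0],[0,0,5,0,0,0,0],[0,0,5,0,0,0,0]],
])

```text
time: 14.05
position: [0.621, -0.1613, 0.1502]
orientation: [0.001, 0.695, 0.719, 0.001]
contact_force: [0.9, 5.3, 7.7]
grip_width: 0.1
finger_force: 52.7
```

```bash
python3 q.py
```

```text
t 14.05 yaw 91.87 tau [0.721 0.029 0.364] F [0.9 5.3 7.7] p [ 0.621  -0.1613  0.1502] j6 -0.306 0.10008813004937468
```

>>> send_rows([
  [[0,0,5,0,0,0,0],[0,0,5,0,0,0,0],[0,0,5,0,0,0,0]],
])

```text
time: 14.42
position: [0.6209, -0.1613, 0.1502]
orientation: [0.001, 0.783, 0.622, 0.001]
contact_force: [0.3, 6.0, 8.2]
grip_width: 0.099
finger_force: 52.7
```

```bash
python3 q.py
```

```text
t 14.425 yaw 76.86 tau [0.758 0.122 0.349] F [0.3 6.  8.2] p [ 0.6209 -0.1613  0.1502] j6 -0.044 0.09896457435136463
```

>>> send_rows([
  [[0,0,5,0,0,0,0],[0,0,5,0,0,0,0],[0,0,5,0,0,0,0]],
])

```text
time: 14.8
position: [0.6208, -0.1613, 0.1502]
orientation: [0.0, 0.858, 0.514, 0.001]
contact_force: [-0.3, 4.0, 7.8]
grip_width: 0.101
finger_force: 52.8
```

```bash
python3 q.py
```

```text
t 14.8 yaw 61.86 tau [0.83  0.079 0.344] F [-0.3  4.   7.8] p [ 0.6208 -0.1613  0.1502] j6 0.218 0.10147570128991064
```

It has turned 85° and is still at free torque (about 0.345). I'll continue.

>>> send_rows([
  [[0,0,5,0,0,0,0],[0,0,5,0,0,0,0],[0,0,5,0,0,0,0]],
])

```text
time: 15.18
position: [0.6208, -0.1612, 0.1502]
orientation: [0.0, 0.918, 0.398, 0.001]
contact_force: [-0.1, 5.3, 8.1]
grip_width: 0.101
finger_force: 52.9
```

```bash
python3 q.py
```

```text
t 15.175 yaw 46.87 tau [0.884 0.128 0.447] F [-0.1  5.3  8.1] p [ 0.6208 -0.1612  0.1502] j6 0.48 0.1011694703997797
```

>>> send_rows([
  [[0,0,5,0,0,0,0],[0,0,5,0,0,0,0],[0,0,5,0,0,0,0]],
])

```text
time: 15.55
position: [0.6208, -0.1611, 0.1502]
orientation: [0.0, 0.962, 0.275, 0.001]
contact_force: [-1.0, 5.6, 8.9]
grip_width: 0.097
finger_force: 53.0
```

```bash
python3 q.py
```

```text
t 15.55 yaw 31.87 tau [0.925 0.163 0.458] F [-1.   5.6  8.9] p [ 0.6208 -0.1611  0.1502] j6 0.741 0.09693337325767727
```

>>> send_rows([
  [[0,0,5,0,0,0,0],[0,0,5,0,0,0,0],[0,0,5,0,0,0,0]],
])

```text
time: 15.92
position: [0.6207, -0.1611, 0.1502]
orientation: [0.0, 0.989, 0.147, 0.001]
contact_force: [0.5, 5.5, 7.5]
grip_width: 0.097
finger_force: 53.3
```

```bash
python3 q.py
```

```text
t 15.925 yaw 16.88 tau [0.987 0.157 0.471] F [0.5 5.5 7.5] p [ 0.6207 -0.1611  0.1502] j6 1.003 0.09729961478566469
```

The onset is at yaw ≈ 64 ± 6°, so firm should be near yaw ≈ 7. I'll take small steps from here.

>>> send_rows([
  [[0,0,2.5,0,0,0,0],[0,0,2.5,0,0,0,0]],
])

```text
time: 16.18
position: [0.6207, -0.161, 0.1502]
orientation: [-0.0, 0.995, 0.104, 0.001]
contact_force: [-1.5, 4.9, 8.0]
grip_width: 0.1
finger_force: 53.4
```

```bash
python3 q.py
```

```text
t 16.175 yaw 11.97 tau [1.011 0.139 0.551] F [-1.5  4.9  8. ] p [ 0.6207 -0.161   0.1502] j6 1.089 0.09969720068643811
```

>>> send_rows([
  [[0,0,5,0,0,0,0]],
])

```text
time: 16.3
position: [0.6207, -0.161, 0.1502]
orientation: [-0.0, 0.998, 0.06, 0.001]
contact_force: [-1.0, 5.6, 8.8]
grip_width: 0.103
finger_force: 53.5
```

```bash
python3 q.py
```

```text
t 16.3 yaw 6.91 tau [1.072 0.157 0.56 ] F [-1.   5.6  8.8] p [ 0.6207 -0.161   0.1502] j6 1.177 0.1028752292903717
```

The torque is 0.2 above free, which is firm. I'll release and retreat upward.

>>> send_rows([
  [[0,0,0,0,0,0,0.4],[0,0,0,0,0,0,0.4],[0,0,0,0,0,0,0.4],[0,0,0,0,0,-30,0.4],[0,0,0,0,0,-40,0.4],[0,0,0,0,0,-30,0.4],[0,0,0,0,0,0,0.4],[0,0,0,0,0,0,0.4]],
])

```text
time: 17.3
position: [0.6195, -0.1615, 0.2476]
orientation: [-0.0, 0.998, 0.061, -0.001]
contact_force: [-0.7, 0.1, 0.2]
grip_width: 0.399
finger_force: 0.0
```

Run:
```python
from h import *
snap('scene','s8'); st()
a=cv2.imread('pics/s8.png')[100:240,270:410];b=cv2.imread('pics/s5.png')[100:240,270:410]
cv2.imwrite('pics/c8.png',np.hstack([cv2.resize(x,(400,400),interpolation=2) for x in(a,b)]))
```

```text
time 17.35
joint_positions [-2.7350e-01  4.1600e-01  1.5679e+00 -1.0000e-04  1.1601e+00  1.1750e+00]
joint_vel [0.0011 0.0077 0.0055 0.0001 0.0003 0.0019]
joint_torque [-1.03000e-02 -5.78050e+01 -3.02344e+01 -2.40000e-03 -1.14000e-02
 -2.90000e-03]
position [ 0.6192 -0.1614  0.2472]
orientation [-4.000e-04  9.981e-01  6.110e-02 -1.100e-03]
contact_force [ 0.4401  0.1996 -1.0118]
torque [ 0.003  -0.02   -0.0141]
finger_force 0.0
grip_width 0.4021
```

View pics/c8.png

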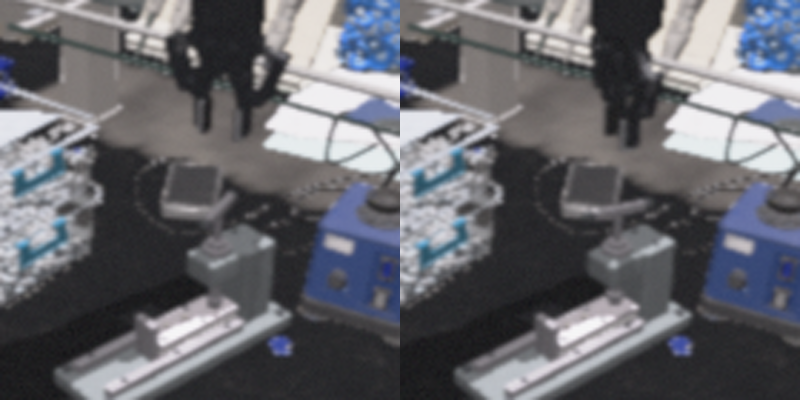

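The handle has turned, the screw nose is down on the home cassette, and the gripper is clear. I'm handing in.

```bash
python3 -c "
from station import job_done
print(job_done())"
```

```text
the job is handed in; nothing more can be done
None
```

The cassette was pushed home against the column and clamped at about 0.21 N m above free torque (firm is about 0.2). The handle was let go and the job handed in at about 17 s; the hand-in call gave no verdict.

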